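Load the carver's drying box and hold its lid up

ROBOT

A 6-joint arm with a two-finger parallel gripper is mounted at the origin on the work surface. World frame = base frame: x ahead of the robot, y to its left, z up, the work surface at z = 0. Lengths are in mm, angles in rad, forces in N, time in s.
With the tool pointing down it reaches from about 350 to 775 mm from the base axis. Payload 7.3 kg.
Tool frame: the origin (TCP) lies at the very end of the fingers, on their centre line; the grasp point (between the pads) lies behind it (bot.grip_point_offset is the z of the grasp point in the tool frame, in mm); z points along the fingers, y is the line along which they close (so a half turn about z gives the same grasp; the last joint's range is limited). The gripper opens to 92 mm and grips with 3 to 60 N. Pads are 19 mm wide; open, the fingers measure 130 mm over their backs; the gripper's body (75 mm by 190 mm) begins 47 mm behind the grasp point.
Start: joints at [1.002, 0.342, 1.524, -0, 1.275, -0.146], TCP at [215.404, 478.796, 226.741] pointing down, gripper open.
Joint ranges: [-2.53, 2.53], [-0.77, 2.02], [0.04, 2.7], [-1, 4.14], [0.28, 2.66], [-3.11, 3.11]. Speed limits (rad/s): [2.57, 2.57, 3.14, 3.14, 3.14, 3.14].

INTERFACE

Orientations are given as [roll, pitch, yaw] about the fixed x, y, z axes, in that order (R = Rz(yaw) Ry(pitch) Rx(roll)).
In Python, from plant import bot gives the robot as it stands. The module is installed in compiled form; this text tells all that it offers.
- The arm moves only by the shell command python3 -m crank 'ROWS'. ROWS is JSON, a list that holds one entry, the list of rows, each a list of 5 numbers: the opening, from 0 (shut) to 1 (fully open), then the shift along the tool's x, y, z in cm, then the turn about the tool's z in degrees. In form: [[[claw, x, y, z, turn], ...]]. A call has exactly 10 rows; each row is the pose to reach, as a shift and turn from the pose commanded when the call began, along the tool's axes at that moment; what a row does not reach only later rows make up. A row lasts 1/10 s, in which the tool goes at most 50 mm and 8.59 degrees, less where a joint would pass 70% of its speed; a pose out of reach is approached as far as the arm can. A call with a gripper value outside its range is refused whole. The fingers move at their own pace and stop on an object; the grip force is fixed at half the most. Time passes only in rows, so rows that repeat a pose let the fingers close, or fill a call up. It gives the time, the measured TCP pose, the force, the opening and the grip force at its end, in the units of the state.
- bot.get_obs(): the state, without advancing time (a new reading comes with each control period).
- bot.capture(name): name is "scene" or "top" or "wrist"; returns (picture, depth): 400x640x3 uint8, red, green, blue; 400x640 float32, mm along the optical axis (not along the pixel's ray), 0 where there is no reading.
- bot.calibration(name): a dict with "vertical_fov" (degrees; the focal length in pixels is half the picture's height over the tangent of half this angle, whatever the lens; pixels are square), "cx", "cy" (the principal point, pixels), "D" ([k1, k2, p1, p2, k3] as OpenCV has them; the pictures are not rectified), "rvec" (rotation vector, rad) and "tvec" (3), from world to camera coordinates, as OpenCV has them; the wrist camera has in their place "tool_from_camera" (4x4, takes a point from camera to tool coordinates, whose origin is the TCP and whose axes are the flange's). Camera axes: x right, y down, z forward; pixel columns grow to the right and rows downward; lengths in mm; the calibration is good to about 2 mm. A picture is of the moment at which its call begins: read the wrist's pose just before it. calibration takes no time and is no camera call.
- bot.close_job(): hands the job in; it is judged then, once.
The state is a dict: "time": time; "joint_positions": joint angles; "dq": joint speeds; "tau": joint torques, N m; "tool_pos": TCP position; "tcp_rot": TCP orientation; "contact_force": force on the tool from outside, world axes, zero at the start; "moment": the same for the moment, N m; "grip_width": finger opening in mm; "finger_force": force on a finger pad.
Only numpy, scipy, OpenCV 4.12 (cv2) and the standard library are available. Lean on these libraries where they do the work, as an engineer would, in place of code of your own. Each camera call takes 0.05 s, during which the arm holds its last target. There are 200 camera calls.

TASK

Slide the tray of small wood carvings, by its handle, all the way into the drying box through the opening in the box's side, with the carvings left standing in the tray. Then lift the box's lid by its steel handle and hold it open at 45 degrees so that the carver can reach in: the lid falls shut if let go, so finish while still holding it there in the gripper, propped on nothing else. Leave the other things on the bench where they are.

Things in the scene. Friction and masses are not known exactly. Their poses are not given: they have to be found in the camera images.
- dryingbox: Plywood box fixed to the bench, 200 (x) by 240 (y) by 130 mm high, walls 10 mm, no floor: the bench is its floor. Origin: centre of its footprint at bench height. Its side at y = -120 mm has the tray opening, 165 mm wide, centred on x = 0, up to 102 mm high. Guide rails 165 mm apart, 30 mm high, run inside from y = -110 to +110 mm; the wall face at y = +110 mm stops the tray.
- lid (a joint): Lid angle, rad: 0 shut (level), grows as it is lifted, stop at 1.4; 45 degrees is 0.785. Wooden frame with a clear pane, 200 by 240 by 8 mm, 0.35 to 0.6 kg, hinged freely along the box's top -x edge (nearest the robot): its far edge rises and swings back towards the robot. It falls shut when let go.
- lid_handle (a point): Middle of the lid's steel bar handle: round, 12 mm thick, 110 mm long along the box's y, its axis 40 mm above the lid's upper face, carried by two posts at its ends. 170 mm from the hinge along the lid; 178.5 mm above the bench when shut. Axes turn with the lid: x away from the hinge, y along the bar, z square to the lid, outward.
- lid_hinge (a point): Middle of the lid's hinge line, at box x = -100 mm, 130.5 mm above the bench; the hinge line runs along the box's y axis.
- tray: Open wooden tray loose on the bench, 150 (x) by 210 (y) mm, walls 26 mm high, floor 7 mm thick, about 0.4 kg. Origin: centre of its underside. A straight handle leaves the middle of its -y end; the +y end enters the box first, tray y along box y. Home against the stop, its origin is at box x = 0 (side play 7.5 mm), y = +5 mm, and 90 mm of handle stand outside.
- tray_grip (a point): Point to grip on the tray handle: tray x = 0, y = -185 mm, 30 mm above the bench. The handle is a bar 20 mm wide (tray x), 26 mm tall (17 to 43 mm above the bench), from tray y = -105 to -210 mm. Site axes are those of the tray.
- sheep: Carved wooden sheep on a plinth, standing loose in the tray, 44 by 64 mm plinth, about 60 mm tall, 60 g; origin under the centre of the plinth, on the tray floor.
- llama: Carved wooden llama on a plinth, standing loose in the tray, 44 by 64 mm plinth, about 72 mm tall, 60 g; origin under the centre of the plinth.
- shepherd: Turned and carved robed figure, standing loose in the tray, 46 mm across its foot, 70 mm tall, 50 g; origin under the centre of its foot.
- gouge: Bystander: carving gouge with a dark handle lying on the bench, 235 mm long, 26 mm thick; origin at the middle of the handle.
- mallet: Bystander: carver's round mallet standing on its head, 76 mm across, 235 mm tall; origin under its centre.
- wax_tin: Bystander: round metal tin, 72 mm across, 45 mm tall; origin under its centre.
- whetstone: Bystander: grey sharpening stone, 60 by 170 by 26 mm; origin under its centre.
- blank: Bystander: uncarved wood block, 70 by 120 by 60 mm; origin under its centre.
- brush_pot: Bystander: white pot with brushes, 76 mm across, the pot 85 mm and the brushes about 190 mm tall; origin under its centre.
- ram: Bystander: larger carved ram, plinth 70 by 102 mm, about 105 mm tall; origin under the plinth.

How it is judged (in metres and radians):
On the way:
1. the tray is fully home in the drying box, its carvings standing in it (y of tray in the frame of dryingbox between -0.005 and 0.012 m and x of tray in the frame of dryingbox between -0.012 and 0.012 m and angle between the y axis of tray and the y axis of dryingbox, either way round below 0.12 rad and angle between tray's own z axis and vertical below 0.06 rad and height (world z) of tray below 0.01 m and angle between each of sheep, llama, shepherd's own z axis and vertical below 0.3 rad and z of sheep in the frame of tray between 0.004 and 0.02 m and horizontal distance between each of sheep, llama, shepherd and tray below 0.115 m and z of llama in the frame of tray between 0.004 and 0.02 m and z of shepherd in the frame of tray between 0.004 and 0.02 m), for 0.2 s.
At the end, for the whole second after the job is handed in: The tray is still fully home (within 10 mm of the stop, on the bench between the rails) with all three carvings standing in it, and the gripper's fingers hold the lid still at 45 degrees, give or take 5 degrees (0.698 to 0.873 rad); no loose thing props the lid (all of step 1 and value of joint lid between 0.698 and 0.873 rad and velocity of joint lid between -0.05 and 0.05 rad/s and contact force between lid and the fingers above 1 N and linear speed of tray below 0.01 m/s and contact force between lid and gouge below 0.2 N and contact force between lid and mallet below 0.2 N and contact force between lid and wax_tin below 0.2 N and contact force between lid and whetstone below 0.2 N and contact force between lid and blank below 0.2 N and contact force between lid and brush_pot below 0.2 N and contact force between lid and ram below 0.2 N and contact force between lid and sheep below 0.2 N and contact force between lid and llama below 0.2 N and contact force between lid and shepherd below 0.2 N and contact force between lid and tray below 0.2 N); the arm keeps its last pose, push and grip.
It fails at once if a bystander is pushed more than 30 mm or knocked over (distance of any of gouge, mallet, wax_tin, whetstone, blank, brush_pot, ram from where it was at the start of the episode above 0.03 m or angle between any of gouge, mallet, wax_tin, whetstone, blank, brush_pot, ram's own z axis and vertical above 0.5 rad).
It fails at once if a carving is knocked over (angle between any of sheep, llama, shepherd's own z axis and vertical above 0.6 rad).
It also fails if it takes over 58 s, if anything falls off the work surface, if the arm or the gripper's body presses on something with over 40 N, if the wrist force passes 120 N, or if a joint passes its speed limit or range.

## Working session

There is one attempt and no reset: what is moved stays moved. The work goes in short steps, Python scripts to look and compute and a shell command to move; the robot and the scene stay as the last step left them, time stands still between calls to the robot, and variables do not carry over. Pictures are saved under pics/ and viewed, at most 10 in all, crops included, and the job is handed in when it is done.

```bash
mkdir -p pics
cat > h.py <<'E'
import numpy as np, cv2
from plant import bot
from scipy.spatial.transform import Rotation as R
def K(c): 
    f=200/np.tan(np.radians(c["vertical_fov"])/2); return np.array([[f,0,c["cx"]],[0,f,c["cy"]],[0,0,1.]])
def cloud(name,d):
    c=bot.calibration(name); v,u=np.mgrid[0:400,0:640]
    p=cv2.undistortPoints(np.stack([u,v],-1).reshape(-1,1,2).astype(float),K(c),np.array(c["D"],float)).reshape(400,640,2)
    P=np.dstack([p,np.ones((400,640))])*d[...,None]
    Rm=cv2.Rodrigues(np.array(c["rvec"],float))[0]; return (P-np.array(c["tvec"],float).reshape(3))@Rm
E
python3 - <<'E'
from h import *
o=bot.get_obs(); print({k:np.round(v,3) for k,v in o.items()}, bot.grip_point_offset)
for n in("top","scene"):
    p,d=bot.capture(n); cv2.imwrite(f"pics/{n}.png",p[...,::-1]); np.savez(f"{n}.npz",p=p,d=d); print(n,bot.calibration(n))
E
```

```text
{'time': np.float64(0.0), 'joint_positions': array([ 1.002,  0.343,  1.525,  0.   ,  1.275, -0.146]), 'dq': array([-0.001, -0.   ,  0.001,  0.001, -0.001, -0.001]), 'tau': array([-1.0000e-03, -4.3124e+01, -2.4422e+01,  7.2000e-02,  5.6000e-02,
       -0.0000e+00]), 'tool_pos': array([215.156, 478.429, 226.043]), 'tcp_rot': array([-3.14 , -0.   ,  2.719]), 'contact_force': array([0.115, 0.532, 0.354]), 'moment': array([ 0.01 ,  0.004, -0.009]), 'finger_force': np.float64(0.0), 'grip_width': np.float64(92.173)} -18.8
top {'vertical_fov': 47.28359162204914, 'cx': 313.9900783079391, 'cy': 195.60237552570746, 'D': array([-0.01075969,  0.        ,  0.        ,  0.        ,  0.        ]), 'rvec': array([ 2.13607249, -2.09339547,  0.19218355]), 'tvec': array([  37.7063106 ,  562.74767159, 1329.16830664])}
scene {'vertical_fov': 42.1677617463998, 'cx': 313.3730846624037, 'cy': 199.29112368600047, 'D': array([-0.12079149,  0.        ,  0.        ,  0.        ,  0.        ]), 'rvec': array([ 2.02473919,  1.42677144, -0.55442602]), 'tvec': array([-231.84649592, -281.59983794, 1799.14249513])}
```

View pics/top.png

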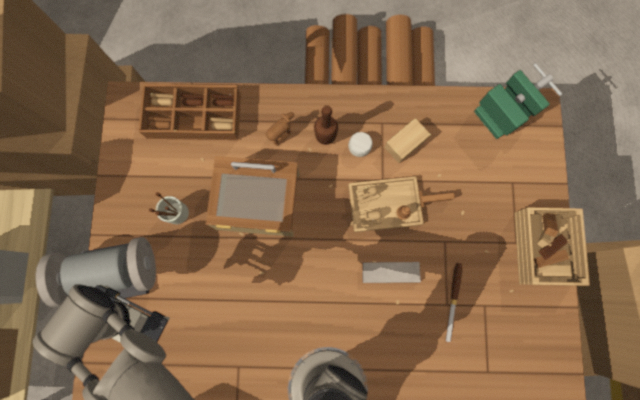

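View pics/scene.png

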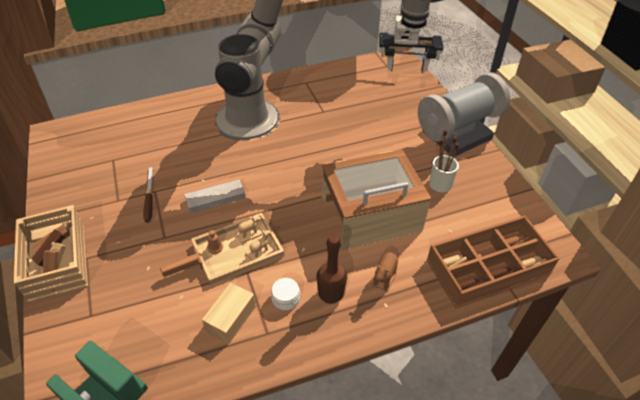

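The top view shows the box lid at about (253,197) with its steel bar at (252,166). The tray is at (387,204) with its handle running right to (452,198). Next I measure these by depth.

```bash
cat > m.py <<'E'
from h import *
z=np.load("top.npz"); P=cloud("top",z["d"]); v,u=np.mgrid[0:400,0:640]
hsv=cv2.cvtColor(z["p"],cv2.COLOR_RGB2HSV)
def box(m):
    q=P[m][:,:2].astype(np.float32); r=cv2.minAreaRect(q); return len(q),np.round(r[0],1),np.round(r[1],1),round(r[2],2),'z',np.round(np.percentile(P[m][:,2],[5,50,95]),1),'med',np.round(np.median(q,0),1)
def reg(a,b,c,d): return (u>=a)&(u<=b)&(v>=c)&(v<=d)
def comp(m):
    n,l,s,_=cv2.connectedComponentsWithStats(m.astype(np.uint8)); return l==1+np.argmax(s[1:,4])
Z=P[...,2]
print("bench z",np.median(Z[reg(320,345,250,330)]))
print("lid",box(comp(reg(195,310,150,245)&(Z>125)&(Z<150))))
print("bar",box(comp(reg(225,280,155,178)&(Z>165)&(Z<200))))
print("tray",box(comp(reg(340,430,170,240)&(Z>12)&(Z<32))))
h=comp(reg(428,460,185,210)&(Z>32)&(Z<55))
print("handle",box(h))
h=comp(reg(418,460,185,210)&(Z>32)&(Z<55)); q=P[h]; print(cv2.fitLine(q[:,:2].astype(np.float32),2,0,.01,.01).ravel())
for n,a in dict(mallet=(310,342,100,148),ram=(262,296,110,148),tin=(345,375,130,160),blank=(383,432,118,162),pot=(150,190,190,225),stone=(360,422,258,288)).items():
    print(n,box(comp(reg(*a)&(Z>15))))
g=reg(335,470,160,245); 
print("tall in tray",box(comp(g&(Z>55))))
img=cv2.resize(z["p"][150:250,195:470],None,fx=2.9,fy=2.9,interpolation=cv2.INTER_CUBIC); cv2.imwrite("pics/crop.png",img[...,::-1])
E
python3 m.py
```

```text
bench z 0.06554944154149087
lid (5623, array([548.6, 226.2]), array([238.5, 207.6]), 86.13, 'z', array([133. , 137.7, 142.4]), 'med', array([543.7, 224.9], dtype=float32))
bar (184, array([620.1, 220.1]), array([117.1,  12.2]), 86.47, 'z', array([176.9, 183.4, 187.4]), 'med', array([619.4, 221.7], dtype=float32))
tray (680, array([ 548.2, -170. ]), array([151.1, 213.7]), 7.3, 'z', array([14.2, 25.1, 30.2]), 'med', array([ 554.7, -176.1], dtype=float32))
handle (177, array([ 568.8, -336.6]), array([20.4, 79.6]), 6.52, 'z', array([37. , 43.2, 48.1]), 'med', array([ 567.4, -336.8], dtype=float32))
[ 1.23068176e-01 -9.92398202e-01  5.65799194e+02 -3.18560699e+02]
mallet (680, array([546.9,  16.4]), array([499.7,  72.8]), 0.83, 'z', array([ 42.5, 111.3, 235.7]), 'med', array([756. ,  19.5], dtype=float32))
ram (421, array([549.5, 119.4]), array([528.4,  90.1]), 9.75, 'z', array([ 35.8,  76.1, 100.1]), 'med', array([769.7, 158.7], dtype=float32))
tin (436, array([537.8, -19.2]), array([ 70.7, 487.1]), 70.14, 'z', array([24.2, 44.4, 49.8]), 'med', array([730.5, -90.1], dtype=float32))
blank (990, array([ 562.3, -103.3]), array([ 93.2, 587.1]), 54.28, 'z', array([29.7, 60.1, 65.7]), 'med', array([ 741.5, -232.5], dtype=float32))
pot (606, array([426.8, 264.7]), array([531.1,  74.4]), 68.95, 'z', array([ 22.4,  74.5, 181.1]), 'med', array([504.1, 475. ], dtype=float32))
stone (1187, array([ 336.4, -118.8]), array([ 63.3, 301.9]), 3.05, 'z', array([21.2, 26.2, 31. ]), 'med', array([ 339.1, -183.1], dtype=float32))
tall in tray (86, array([453.6, -35. ]), array([ 43.3, 336.9]), 60.07, 'z', array([55.3, 59.3, 80.7]), 'med', array([ 573.5, -101.9], dtype=float32))
```

View pics/crop.png

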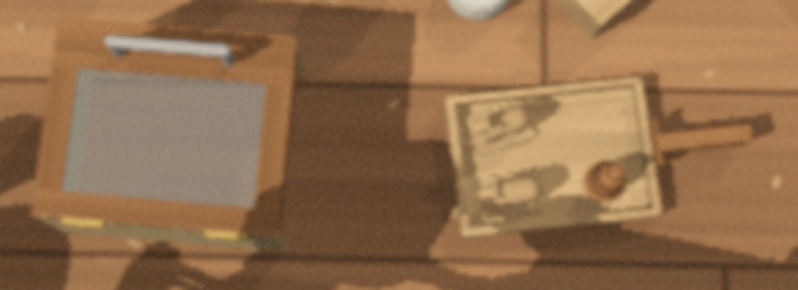

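```bash
cat >> h.py <<'E'
def go(x,y,z,yawdeg):
    o=bot.get_obs(); Rt=R.from_euler('xyz',o["tcp_rot"])
    d=Rt.inv().apply(np.array([x,y,z])-o["tool_pos"])/10
    t=-(yawdeg-np.degrees(o["tcp_rot"][2])); t=(t+180)%360-180
    print("shift cm",d.round(2),"turn deg",round(t,2),"pos",o["tool_pos"].round(1),"rot",np.degrees(o["tcp_rot"]).round(2),"F",o["contact_force"].round(1),"w",round(float(o["grip_width"]),1),"ff",round(float(o["finger_force"]),1),"t",round(float(o["time"]),2))
E
python3 -c "
from h import *
go(570.5,-353.6,130,97)"
```

```text
shift cm [-66.55 -61.29   9.68] turn deg 58.77 pos [215.2 478.5 226.1] rot [-1.7992e+02 -1.0000e-02  1.5577e+02] F [-0.3 -0.7 -0.3] w 92.1 ff 0.0 t 0.1
```

```bash
python3 -m crank '[[[1,-2,-1.8,0.3,3],[1,-5,-4.6,0.7,8],[1,-8,-7.4,1.2,14],[1,-11,-10.1,1.6,20],[1,-14,-12.9,2,26],[1,-17,-15.7,2.5,32],[1,-20,-18.4,2.9,38],[1,-23,-21.2,3.3,44],[1,-26,-23.9,3.8,50],[1,-29,-26.7,4.2,55]]]'
python3 -c "
from h import *
go(570.5,-353.6,130,97)"
```

```text
time: 1.1
tool_pos: [370.5, 114.8, 184.5]
tcp_rot: [-3.142, -0.0, 1.755]
contact_force: [0.6, 0.5, -0.6]
grip_width: 91.8
finger_force: 0.0
shift cm [-49.71  11.09   5.44] turn deg 3.55 pos [370.5 114.8 184.5] rot [-1.7999e+02 -1.0000e-02  1.0055e+02] F [ 0.6  0.5 -0.6] w 91.8 ff 0.0 t 1.1
```

```bash
python3 -m crank '[[[1,-4.9,1.1,0.5,0.5],[1,-9.8,2.2,1.1,1],[1,-14.7,3.3,1.6,1.5],[1,-19.6,4.4,2.1,2],[1,-24.5,5.5,2.7,2.5],[1,-29.4,6.6,3.2,3],[1,-34.3,7.7,3.8,3.5],[1,-39.2,8.8,4.3,3.5],[1,-44.1,9.9,4.8,3.5],[1,-48.4,10.8,5.3,3.5]]]'
python3 - <<'E'
from h import *
go(570.5,-353.6,130,97)
o=bot.get_obs();p,d=bot.capture("wrist");cv2.imwrite("pics/w1.png",p[...,::-1])
c=bot.calibration("wrist");T=np.array(c["tool_from_camera"]);Rt=R.from_euler('xyz',o["tcp_rot"]).as_matrix()
v,u=np.mgrid[0:400,0:640]
q=cv2.undistortPoints(np.stack([u,v],-1).reshape(-1,1,2).astype(float),K(c),np.array(c["D"],float)).reshape(-1,2)
P=np.c_[q,np.ones(len(q))]*d.reshape(-1,1); P=P@T[:3,:3].T+T[:3,3]; P=P@Rt.T+o["tool_pos"]
m=(d.ravel()>0)&(P[:,2]>38)&(P[:,2]<48)&(P[:,1]<-285)&(P[:,1]>-400)&(abs(P[:,0]-570)<40)
Q=P[m][:,:2].astype(np.float32); print(len(Q),cv2.minAreaRect(Q),np.median(P[m][:,2]))
E
```

```text
time: 2.1
tool_pos: [567.2, -340.9, 131.0]
tcp_rot: [-3.141, -0.001, 1.697]
contact_force: [0.6, 0.0, -0.3]
grip_width: 91.6
finger_force: 0.0
shift cm [-1.3   0.16  0.09] turn deg 0.26 pos [ 567.2 -340.9  131. ] rot [-1.7998e+02 -4.0000e-02  9.7260e+01] F [ 0.6  0.  -0.3] w 91.6 ff 0.0 t 2.1
2126 ((566.0435791015625, -330.489990234375), (19.856510162353516, 93.84330749511719), 7.401422023773193) 42.37815188272892
```

View pics/w1.png

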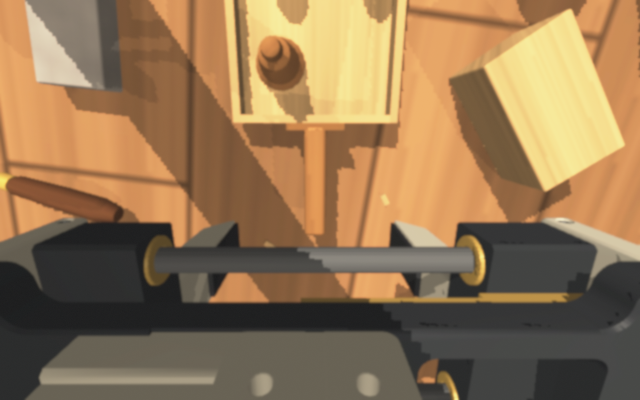

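The wrist view shows the handle at (315,180), centred between the fingers, with the blank and the gouge clear. I go down and grip it.

```bash
python3 -m crank '[[[1,-0.6,0,2,0],[1,-1.3,0,5,0],[1,-1.3,0,8,0],[1,-1.3,0,10.5,0],[1,-1.3,0,11.8,0],[1,-1.3,0,11.8,0],[0.5,-1.3,0,11.8,0],[0.15,-1.3,0,11.8,0],[0.1,-1.3,0,11.8,0],[0,-1.3,0,11.8,0]]]'
python3 -m crank '[[[0,0,0,0,0],[0,0,0,0,0],[0,0,0,0,0],[0,0,0,0,0],[0,0,0,0,0],[0,0,0,0,0],[0,0,0,0,0],[0,0,0,0,0],[0,0,0,0,0],[0,0,0,0,0]]]'
python3 -c "
from h import *
go(522.4,-209.1,13,86.3)"
```

```text
time: 3.15
tool_pos: [569.0, -352.2, 14.8]
tcp_rot: [3.14, 0.001, 1.698]
contact_force: [-0.4, 0.5, -0.8]
grip_width: 64.1
finger_force: 0.0
time: 4.15
tool_pos: [568.6, -351.8, 13.7]
tcp_rot: [3.141, -0.0, 1.698]
contact_force: [1.2, -0.2, -1.0]
grip_width: 19.9
finger_force: 30.0
shift cm [14.74 -2.78  0.07] turn deg 10.97 pos [ 568.6 -351.8   13.7] rot [ 1.7999e+02 -1.0000e-02  9.7270e+01] F [ 1.2 -0.2 -1. ] w 19.9 ff 30.0 t 4.15
```

```bash
python3 -m crank '[[[0,0.1,0,0,0.1],[0,0.4,-0.1,0,0.3],[0,0.9,-0.2,0,0.7],[0,1.6,-0.3,0,1.2],[0,2.4,-0.45,0,1.8],[0,3.2,-0.6,0,2.4],[0,4.0,-0.75,0,3],[0,4.8,-0.9,0,3.6],[0,5.6,-1.05,0,4.2],[0,6.4,-1.2,0,4.8]]]'
python3 -c "
from h import *
go(522.4,-209.1,13.7,86.3)"
```

```text
time: 5.15
tool_pos: [548.3, -289.1, 13.7]
tcp_rot: [-3.142, -0.0, 1.613]
contact_force: [0.6, -1.6, -2.3]
grip_width: 19.7
finger_force: 30.0
shift cm [ 8.11 -2.25  0.  ] turn deg 6.13 pos [ 548.3 -289.1   13.7] rot [-1.800e+02 -1.000e-02  9.243e+01] F [ 0.6 -1.6 -2.3] w 19.7 ff 30.0 t 5.15
```

```bash
python3 -m crank '[[[0,0.8,-0.2,0,0.6],[0,1.6,-0.45,0,1.2],[0,2.5,-0.7,0,1.9],[0,3.4,-0.95,0,2.6],[0,4.3,-1.2,0,3.3],[0,5.2,-1.45,0,4],[0,6.1,-1.7,0,4.7],[0,7,-1.95,0,5.4],[0,7.7,-2.15,0,5.9],[0,8.1,-2.25,0,6.1]]]'
python3 - <<'E'
from h import *
p,d=bot.capture("top");np.savez("top2.npz",p=p,d=d)
P=cloud("top",d); v,u=np.mgrid[0:400,0:640];Z=P[...,2]
m=(P[...,1]<105)&(P[...,1]>-150)&(abs(P[...,0]-535)<110)&(Z>12)&(Z<32)&(d>0)
n,l,s,_=cv2.connectedComponentsWithStats(m.astype(np.uint8)); m=l==1+np.argmax(s[1:,4])
r=cv2.minAreaRect(P[m][:,:2].astype(np.float32)); print(r)
yaw=np.radians(-3.7); Rb=np.array([[np.cos(yaw),-np.sin(yaw)],[np.sin(yaw),np.cos(yaw)]])
print("tray in box", (np.array(r[0])-[550.5,225])@Rb)
go(538.9,45.4,13.7,86.3)
m=(abs(P[...,0]-550)<115)&(abs(P[...,1]-225)<135)&(Z>133)&(Z<143);q=P[m]
q=q[:,:2]; b=(q-[550.5,225])@Rb; print(np.percentile(b,[.5,99.5],axis=0))
for a,bb in((0,1),(1,0)):
  for sgn in(1,-1): # edge fit
    bins=np.digitize(b[:,bb],np.arange(-80,81,8)); e=[(k*8-84,(sgn*b[bins==k,a]).max()*sgn) for k in range(1,21)]
    e=np.array(e); print(a,sgn,np.polyfit(e[:,0],e[:,1],1).round(3))
cv2.imwrite("pics/t2.png",cv2.resize(p[140:250,195:470],None,fx=2.9,fy=2.9)[...,::-1])
E
```

```text
time: 6.15
tool_pos: [522.3, -209.1, 13.7]
tcp_rot: [-3.141, -0.0, 1.507]
contact_force: [-1.0, -2.3, -0.9]
grip_width: 19.8
finger_force: 30.0
((538.4066772460938, -27.18402862548828), (215.55018615722656, 147.0802764892578), 85.51834869384766)
tray in box [   4.20590182 -252.43879088]
shift cm [2.546e+01 5.000e-02 2.000e-02] turn deg 0.07 pos [ 522.2 -208.7   13.7] rot [-1.7998e+02 -4.0000e-02  8.6370e+01] F [-0.6  2.5 -1.2] w 19.8 ff 30.0 t 6.2
[[-103.0650833  -117.12771997]
 [  99.15022695  118.34022933]]
0 1 [4.0000e-03 9.9344e+01]
0 -1 [ 6.00000e-03 -1.01409e+02]
1 1 [-4.00000e-03  1.18805e+02]
1 -1 [-2.00000e-03 -1.17132e+02]
```

View pics/t2.png

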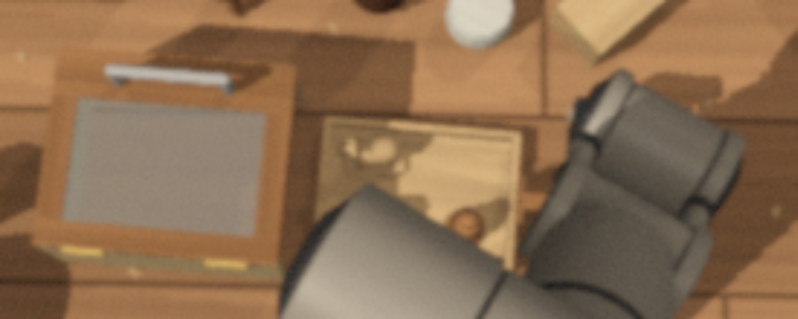

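Run:
```python
from h import *
z=np.load("top2.npz");P=cloud("top",z["d"]);Z=P[...,2]
yaw=np.radians(-3.8); Rb=np.array([[np.cos(yaw),-np.sin(yaw)],[np.sin(yaw),np.cos(yaw)]])
b=(P[...,:2]-[549.7,225.6])@Rb
m=(b[...,1]<-155)&(b[...,1]>-345)&(Z>18)&(Z<32)&(b[...,0]>40)&(b[...,0]<100);q=b[m]
k=np.digitize(q[:,1],np.arange(-345,-155,10)); e=np.array([(-350+10*i,q[k==i,0].max()) for i in range(1,20) if (k==i).sum()>0])
print(np.polyfit(e[:,0]+250,e[:,1],1),e[:,1].round(1))
o=bot.get_obs(); print("grip in box",(o["tool_pos"][:2]-[549.7,225.6])@Rb)
q=P[(b[...,1]>-400)&(b[...,1]<-115)&(Z>18)&(Z<32)&(b[...,0]>40)&(b[...,0]<70)];print("y ends",np.percentile((q[:,:2]-[549.7,225.6])@Rb[:,1],[1,99]))
f=-180*Rb[:,1]+[549.7,225.6];print(f);go(*f,13.7,86.2)
```

```text
[8.63094223e-04 7.74565082e+01] [77.4 77.4 75.7 78.3 77.3 76.2 78.5 78.7 76.7 77.  79.2 78.2 76.8 76.8
 78.9 77.6 77.4 75.3 78.1]
grip in box [   1.37708398 -435.161633  ]
y ends [-355.75202225 -146.61459256]
[537.77069793  45.99573571]
shift cm [ 2.552e+01 -6.000e-02  2.000e-02] turn deg 0.17 pos [ 522.2 -208.7   13.7] rot [-1.7998e+02 -4.0000e-02  8.6370e+01] F [-0.6  2.5 -1.2] w 19.8 ff 30.0 t 6.2
```

Aligned: the tray is parallel to the box and about 1.5 mm off centre. I insert it.

```bash
python3 -m crank '[[[0,0.1,0,0,0],[0,0.4,0,0,0.1],[0,0.9,0,0,0.1],[0,1.6,-0.05,0,0.1],[0,2.4,-0.1,0,0.1],[0,3.2,-0.1,0,0.1],[0,4.0,-0.1,0,0.1],[0,4.8,-0.1,0,0.1],[0,5.6,-0.1,0,0.1],[0,6.4,-0.1,0,0.1]]]'
python3 -m crank '[[[0,0.8,0,0,0],[0,1.6,0,0,0],[0,2.4,0,0,0],[0,3.2,0,0,0],[0,4,0,0,0],[0,4.8,0,0,0],[0,5.6,0,0,0],[0,6.4,0,0,0],[0,7.2,0,0,0],[0,8,0,0,0]]]'
python3 -c "
from h import *
go(537.8,46,13.7,86.3)"
```

```text
time: 7.2
tool_pos: [525.7, -145.2, 13.7]
tcp_rot: [3.142, -0.0, 1.506]
contact_force: [1.0, -1.2, -1.9]
grip_width: 19.6
finger_force: 30.0
time: 8.2
tool_pos: [530.8, -65.5, 13.7]
tcp_rot: [-3.142, -0.0, 1.506]
contact_force: [0.4, -1.5, -0.9]
grip_width: 19.8
finger_force: 30.0
shift cm [11.17 -0.03  0.  ] turn deg -0.02 pos [530.8 -65.5  13.7] rot [-1.800e+02 -1.000e-02  8.628e+01] F [ 0.4 -1.5 -0.9] w 19.8 ff 30.0 t 8.2
```

```bash
python3 -m crank '[[[0,0.8,0,0,0],[0,1.6,0,0,0],[0,2.4,0,0,0],[0,3.2,0,0,0],[0,4,0,0,0],[0,4.8,0,0,0],[0,5.6,0,0,0],[0,6.4,0,0,0],[0,7.2,0,0,0],[0,8,0,0,0]]]'
python3 -m crank '[[[0,0.6,0,0,0],[0,1.1,0,0,0],[0,1.5,0,0,0],[0,1.8,0,0,0],[0,2.1,0,0,0],[0,2.3,0,0,0],[0,2.5,0,0,0],[0,2.7,0,0,0],[0,2.8,0,0,0],[0,2.9,0,0,0]]]'
python3 -c "
from h import *
go(537.8,46,13.7,86.3)"
```

```text
time: 9.2
tool_pos: [536.0, 14.3, 13.7]
tcp_rot: [3.142, -0.0, 1.506]
contact_force: [0.3, -1.3, -1.8]
grip_width: 19.6
finger_force: 30.0
time: 10.2
tool_pos: [537.9, 42.7, 13.7]
tcp_rot: [3.142, -0.0, 1.506]
contact_force: [-0.3, -2.2, -1.7]
grip_width: 19.8
finger_force: 30.0
shift cm [ 0.33 -0.03  0.  ] turn deg -0.03 pos [537.9  42.7  13.7] rot [180.    -0.    86.27] F [-0.3 -2.2 -1.7] w 19.8 ff 30.0 t 10.2
```

```bash
python3 -m crank '[[[0,0.05,0,0,0],[0,0.1,0,0,0],[0,0.15,0,0,0],[0,0.2,0,0,0],[0,0.25,0,0,0],[0,0.3,0,0,0],[0,0.35,0,0,0],[0,0.4,0,0,0],[0,0.45,0,0,0],[0,0.5,0,0,0]]]'
```

```text
time: 11.2
tool_pos: [538.2, 47.7, 13.7]
tcp_rot: [3.142, -0.0, 1.506]
contact_force: [0.2, -2.8, -2.4]
grip_width: 19.3
finger_force: 30.0
```

```bash
python3 -m crank '[[[0,0.05,0,0,0],[0,0.1,0,0,0],[0,0.15,0,0,0],[0,0.2,0,0,0],[0,0.25,0,0,0],[0,0.3,0,0,0],[0,0.35,0,0,0],[0,0.4,0,0,0],[0,0.4,0,0,0],[0,0.4,0,0,0]]]'
```

```text
time: 12.2
tool_pos: [537.9, 48.1, 13.7]
tcp_rot: [-3.14, 0.004, 1.506]
contact_force: [-3.5, -20.0, 0.8]
grip_width: 20.1
finger_force: 30.0
```

The tray is against the stop at 20 N of push. I relax it, release and rise.

```bash
python3 -m crank '[[[0,-0.2,0,0,0],[0,-0.3,0,0,0],[0.3,-0.35,0,0,0],[0.7,-0.35,0,0,0],[0.7,-0.35,0,0,0],[0.7,-0.35,0,0,0],[0.7,-0.35,0,0,0],[0.7,-0.35,0,0,0],[0.7,-0.35,0,0,0],[0.7,-0.35,0,-1,0]]]'
python3 -m crank '[[[0.7,-0.1,0,-4,0],[0.7,-0.1,0,-8,0],[0.7,-0.1,0,-12,0],[0.7,-0.1,0,-16,0],[0.7,-0.1,0,-19,0],[0.7,-0.1,0,-22,0],[0.7,-0.1,0,-23,0],[0.7,-0.1,0,-23,0],[0.7,-0.1,0,-23,0],[0.7,-0.1,0,-23,0]]]'
python3 - <<'E'
from h import *
p,d=bot.capture("scene");cv2.imwrite("pics/s2.png",cv2.resize(p[120:320,140:480],None,fx=2.3,fy=2.3)[...,::-1])
P=cloud("scene",d);Z=P[...,2]
yaw=np.radians(-3.8); Rb=np.array([[np.cos(yaw),-np.sin(yaw)],[np.sin(yaw),np.cos(yaw)]])
b=(P[...,:2]-[549.7,225.6])@Rb
m=(Z>38)&(Z<50)&(b[...,1]>-240)&(b[...,1]<-122)&(abs(b[...,0])<30)
print("handle in box",m.sum(),np.percentile(b[m],[1,50,99],axis=0))
m=(abs(b[...,0]-70)<25)&(abs(b[...,1])<70)&(Z>166)&(Z<195);print("bar",m.sum(),cv2.minAreaRect(P[m][:,:2].astype(np.float32)),np.percentile(Z[m],[5,50,95]))
go(619.6,221,226,86.3)
E
```

```text
time: 13.2
tool_pos: [537.3, 48.2, 23.0]
tcp_rot: [-3.139, -0.0, 1.506]
contact_force: [0.4, -0.3, -0.3]
grip_width: 64.1
finger_force: 0.0
time: 14.2
tool_pos: [537.4, 47.1, 252.0]
tcp_rot: [-3.138, -0.0, 1.506]
contact_force: [1.0, 0.4, 0.5]
grip_width: 64.2
finger_force: 0.0
handle in box 167 [[  -8.55109102 -202.92282029]
 [   3.3455347  -164.3891356 ]
 [  14.15068194 -123.61446945]]
bar 223 ((621.9229736328125, 219.781982421875), (120.05687713623047, 15.550860404968262), 86.77884674072266) [171.48909041 181.93529417 186.27610172]
shift cm [17.89  7.07  2.58] turn deg -0.03 pos [537.5  47.1 252.1] rot [-179.82   -0.     86.27] F [0.7 0.4 0.5] w 64.5 ff 0.0 t 14.25
```

View pics/s2.png

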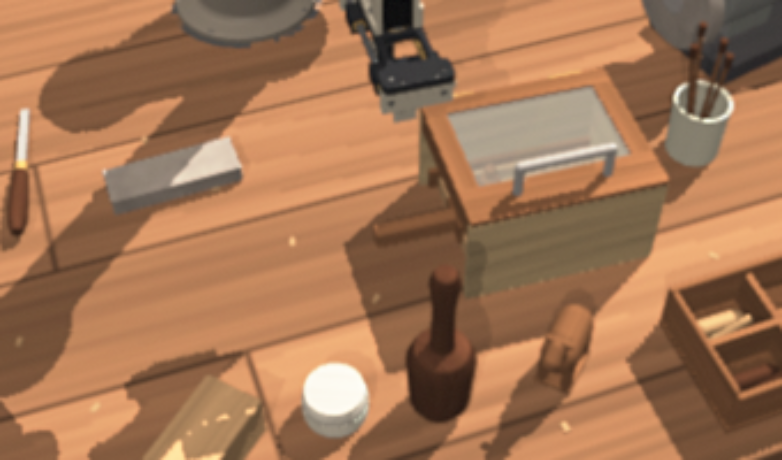

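The tray is home, with about 85 mm of handle standing outside and the bystanders in place. Next I go to the bar.

```bash
python3 -m crank '[[[0.7,2,0.8,0,0],[0.7,5,2,0,0],[0.7,8.5,3.4,0,0],[0.7,12,4.8,0,0],[0.7,15.5,6.2,0,0],[0.7,17.4,7.1,0,0],[0.7,17.8,7.1,1.5,0],[0.7,17.8,7.1,3,0],[0.7,17.8,7.1,4,0],[0.7,17.8,7.1,4,0]]]'
python3 - <<'E'
from h import *
go(620.3,220.5,162,86.3)
o=bot.get_obs();p,d=bot.capture("wrist");cv2.imwrite("pics/w2.png",p[...,::-1])
c=bot.calibration("wrist");T=np.array(c["tool_from_camera"]);Rt=R.from_euler('xyz',o["tcp_rot"]).as_matrix()
v,u=np.mgrid[0:400,0:640]
q=cv2.undistortPoints(np.stack([u,v],-1).reshape(-1,1,2).astype(float),K(c),np.array(c["D"],float)).reshape(-1,2)
P=np.c_[q,np.ones(len(q))]*d.reshape(-1,1); P=P@T[:3,:3].T+T[:3,3]; P=P@Rt.T+o["tool_pos"]
m=(d.ravel()>0)&(P[:,2]>174)&(P[:,2]<192)&(abs(P[:,0]-620)<25)&(abs(P[:,1]-220)<70)
Q=P[m][:,:2].astype(np.float32); print(len(Q),cv2.minAreaRect(Q) if len(Q) else 0)
E
```

```text
time: 15.25
tool_pos: [619.6, 219.8, 211.1]
tcp_rot: [-3.137, 0.001, 1.506]
contact_force: [0.2, 0.7, 0.3]
grip_width: 64.3
finger_force: 0.0
shift cm [0.08 0.09 4.91] turn deg -0.03 pos [619.6 219.8 211.1] rot [-1.7974e+02  8.0000e-02  8.6270e+01] F [0.2 0.7 0.3] w 64.3 ff 0.0 t 15.25
2229 ((619.0386352539062, 221.91046142578125), (120.4006118774414, 11.871166229248047), 85.9271240234375)
```

View pics/w2.png

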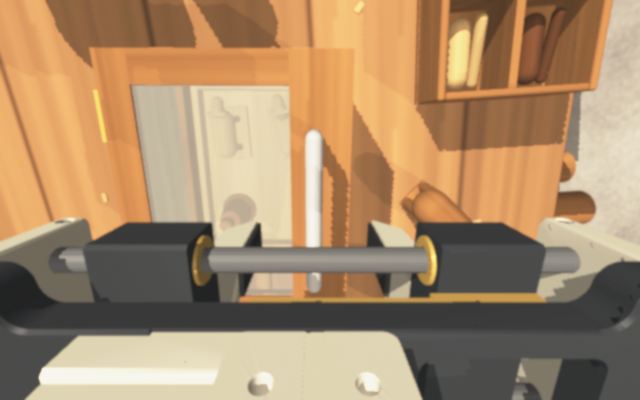

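The bar at (314,200) is centred between the fingers, and the carvings seen through the pane are standing. I descend and grip.

```bash
python3 -m crank '[[[0.7,0,0,1.5,0],[0.7,0,0,3,0],[0.7,0,0,4.4,0],[0.7,0,0,4.9,0],[0.5,0,0,4.9,0],[0.2,0,0,4.9,0],[0,0,0,4.9,0],[0,0,0,4.9,0],[0,0,0,4.9,0],[0,0,0,4.9,0]]]'
python3 -m crank '[[[0,0,0,0,0],[0,0,0,0,0],[0,0,0,0,0],[0,0,0,0,0],[0,0,0,0,0],[0,0,0,0,0],[0,0,0,0,0],[0,0,0,0,0],[0,0,0,0,0],[0,0,0,0,0]]]'
python3 - <<'E'
from h import *
o=bot.get_obs();print(o["tool_pos"],o["grip_width"])
r=np.hypot(170,48);a0=np.arctan2(48,170)
for t in range(0,46,3):
    a=a0+np.radians(t); print(t, "y",round((r*np.cos(a)-170)/10,2),"z",round(-(r*np.sin(a)-48)/10,2))
E
```

```text
time: 16.3
tool_pos: [620.6, 220.1, 165.0]
tcp_rot: [3.141, -0.0, 1.506]
contact_force: [-0.4, -0.1, 0.6]
grip_width: 20.9
finger_force: 0.0
time: 17.3
tool_pos: [619.2, 220.2, 164.7]
tcp_rot: [-3.139, 0.0, 1.506]
contact_force: [-4.1, -0.8, 3.0]
grip_width: 11.0
finger_force: 30.0
[619.23630366 220.21604387 164.73084546] 11.021675341656527
0 y 0.0 z -0.0
3 y -0.27 z -0.88
6 y -0.59 z -1.75
9 y -0.96 z -2.6
12 y -1.37 z -3.43
15 y -1.82 z -4.24
18 y -2.32 z -5.02
21 y -2.85 z -5.77
24 y -3.42 z -6.5
27 y -4.03 z -7.19
30 y -4.68 z -7.86
33 y -5.36 z -8.48
36 y -6.07 z -9.08
39 y -6.81 z -9.63
42 y -7.58 z -10.14
45 y -8.37 z -10.61
```

```bash
python3 -m crank '[[[0,0,-0.1,-0.2,0],[0,0,-0.2,-0.44,0],[0,0,-0.35,-0.88,0],[0,0,-0.5,-1.3,0],[0,0,-0.7,-1.75,0],[0,0,-0.85,-2.2,0],[0,0,-1.05,-2.6,0],[0,0,-1.25,-3,0],[0,0,-1.45,-3.43,0],[0,0,-1.45,-3.43,0]]]'
python3 -c "
from h import *
go(619.2,220.2,164.7,86.3)"
```

```text
time: 18.3
tool_pos: [605.7, 221.2, 199.7]
tcp_rot: [3.142, -0.0, 1.506]
contact_force: [-2.3, 0.7, -6.4]
grip_width: 10.9
finger_force: 30.0
shift cm [-0.01  1.35  3.5 ] turn deg -0.02 pos [605.7 221.2 199.7] rot [ 1.800e+02 -1.000e-02  8.628e+01] F [-2.3  0.7 -6.4] w 10.9 ff 30.0 t 18.3
```

```bash
python3 -m crank '[[[0,0,-0.2,-0.4,0],[0,0,-0.45,-0.81,0],[0,0,-0.7,-1.2,0],[0,0,-0.95,-1.59,0],[0,0,-1.2,-1.97,0],[0,0,-1.48,-2.34,0],[0,0,-1.76,-2.7,0],[0,0,-2.05,-3.07,0],[0,0,-2.35,-3.42,0],[0,0,-2.66,-3.76,0]]]'
python3 -m crank '[[[0,0,-0.32,-0.34,0],[0,0,-0.65,-0.67,0],[0,0,-1,-0.99,0],[0,0,-1.35,-1.31,0],[0,0,-1.7,-1.61,0],[0,0,-2.06,-1.9,0],[0,0,-2.43,-2.18,0],[0,0,-2.8,-2.44,0],[0,0,-3.1,-2.65,0],[0,0,-3.3,-2.78,0]]]'
python3 -c "
from h import *
go(619.2,220.2,164.7,86.3)"
```

```text
time: 19.3
tool_pos: [580.2, 222.9, 237.7]
tcp_rot: [3.139, -0.001, 1.506]
contact_force: [4.6, 2.9, -2.5]
grip_width: 10.9
finger_force: 30.0
time: 20.3
tool_pos: [548.3, 225.1, 266.8]
tcp_rot: [3.135, -0.002, 1.506]
contact_force: [6.1, 2.1, 1.5]
grip_width: 11.1
finger_force: 30.0
shift cm [-0.04  7.04 10.26] turn deg -0.04 pos [548.3 225.1 266.8] rot [ 1.7962e+02 -1.0000e-01  8.6260e+01] F [6.1 2.1 1.5] w 11.1 ff 30.0 t 20.3
```

```bash
python3 -m crank '[[[0,0,-0.1,-0.05,0],[0,0,-0.3,-0.1,0],[0,0,-0.5,-0.2,0],[0,0,-0.7,-0.3,0],[0,0,-0.9,-0.35,0],[0,0,-1.1,-0.45,0],[0,0,-1.2,-0.5,0],[0,0,-1.2,-0.5,0],[0,0,-1.2,-0.5,0],[0,0,-1.2,-0.5,0]]]'
python3 - <<'E'
from h import *
go(619.2,220.2,164.7,86.3)
p,d=bot.capture("scene");cv2.imwrite("pics/s3.png",cv2.resize(p[80:280,240:540],None,fx=2.6,fy=2.6)[...,::-1])
yaw=np.radians(-3.8); Rb=np.array([[np.cos(yaw),-np.sin(yaw)],[np.sin(yaw),np.cos(yaw)]])
for n in("scene","top"):
    if n=="top": p,d=bot.capture("top")
    P=cloud(n,d);b=(P[...,:2]-[549.7,225.6])@Rb; Z=P[...,2]-130.5; X=b[...,0]+100
    for s in(-1,1):
        m=(d>0)&(abs(b[...,1]-s*107)<9)&(Z>15)&(Z<200)&(X>5)&(X<220)
        if m.sum()<20: continue
        k=np.degrees(np.arctan2(Z[m],X[m])); r=np.hypot(Z[m],X[m]); print(n,s,m.sum(),np.percentile(k,[10,50,90]).round(1),"at r>100",np.median(k[r>100]).round(1))
E
```

```text
time: 21.3
tool_pos: [537.9, 225.8, 273.4]
tcp_rot: [3.13, -0.003, 1.505]
contact_force: [8.2, 2.3, 7.8]
grip_width: 10.9
finger_force: 30.0
shift cm [-0.06  8.02 10.96] turn deg -0.06 pos [537.9 225.8 273.4] rot [ 1.7934e+02 -1.7000e-01  8.6240e+01] F [8.2 2.3 7.8] w 10.9 ff 30.0 t 21.3
scene -1 28 [44.6 45.7 47.9] at r>100 45.7
scene 1 26 [45.  46.1 48.9] at r>100 46.0
top -1 395 [46.2 48.1 55. ] at r>100 47.0
top 1 238 [46.5 48.4 53.5] at r>100 47.5
```

View pics/s3.png

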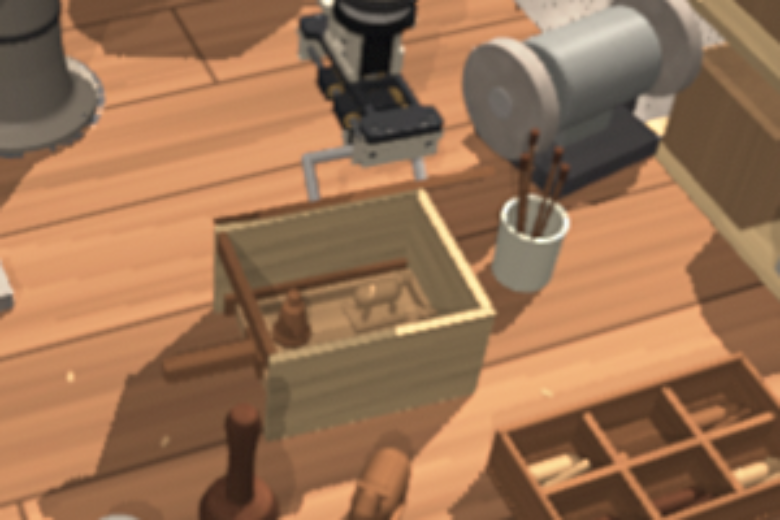

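The lid is at about 44–45° with the bar gripped. The shepherd and one animal are visible standing in the tray. I let it settle, check for drift, look for the hidden carving and then hand in.

```bash
python3 -m crank '[[[0,0,0,0,0],[0,0,0,0,0],[0,0,0,0,0],[0,0,0,0,0],[0,0,0,0,0],[0,0,0,0,0],[0,0,0,0,0],[0,0,0,0,0],[0,0,0,0,0],[0,0,0,0,0]]]'
python3 - <<'E'
from h import *
p,d=bot.capture("top");cv2.imwrite("pics/t3.png",cv2.resize(p[130:250,190:330],None,fx=5,fy=5)[...,::-1])
yaw=np.radians(-3.8); Rb=np.array([[np.cos(yaw),-np.sin(yaw)],[np.sin(yaw),np.cos(yaw)]])
P=cloud("top",d);b=(P[...,:2]-[549.7,225.6])@Rb; Z=P[...,2]-130.5; X=b[...,0]+100
for s in(-1,1):
    m=(d>0)&(abs(b[...,1]-s*107)<9)&(Z>60)&(Z<200)&(X>40)&(X<220)
    print(np.polyfit(X[m],Z[m],1),np.degrees(np.arctan(np.polyfit(X[m],Z[m],1)[0])),np.median(np.degrees(np.arctan2(Z[m],X[m])-np.arcsin(8/np.hypot(X[m],Z[m])))))
E
```

```text
time: 22.4
tool_pos: [537.9, 225.8, 273.4]
tcp_rot: [3.13, -0.003, 1.505]
contact_force: [8.7, 2.2, 8.8]
grip_width: 10.9
finger_force: 30.0
[ 0.95469818 12.36122138] 43.67235849402981 44.08729500195214
[ 0.96086167 10.96369333] 43.8565417926815 43.820221749773154
```

View pics/t3.png

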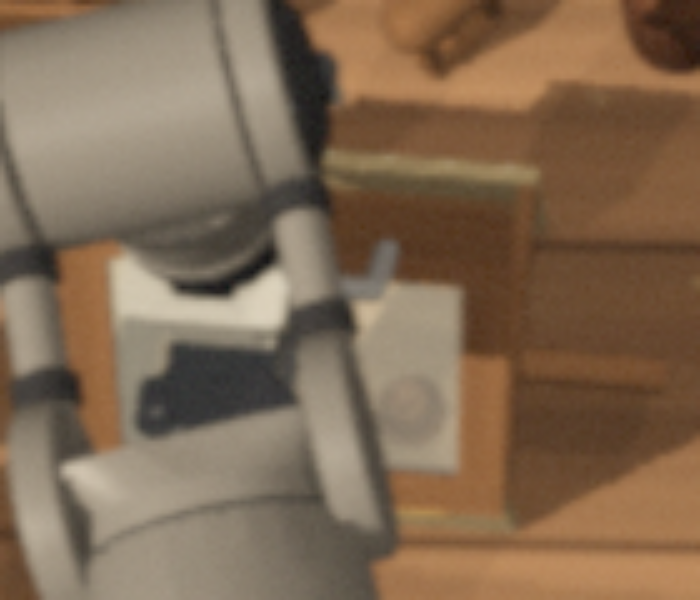

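The lid holds steady at about 44°, with no drift. The shepherd stands at about (410,410) in this view. All three carvings stood at the end of the slide, and nothing has touched them since. I hand it in.

```bash
python3 -c "
from plant import bot
print(bot.close_job())"
```

```text
the job is handed in; nothing more can be done
None
```

The job is handed in with no verdict returned: the tray is home against the stop, the gripper is holding the lid steady at about 44°, and the bystanders I could see had not moved; the final views showed the shepherd and one animal standing, with the other animal hidden.

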